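# Index the parts carousel and put the washer box back

## Task

First turn the parts carousel until the empty bay (the one with the bare black rubber pad) is clicked into its stop at the steel pointer. Then put the clip-lidded washer box back in that bay: lid up, in the middle of the pad and square with it, long side along the pad's long side, with the carousel still at its stop. Leave everything else on the bench where it is.

Things in the scene. Friction and masses are not known exactly. Their poses are not given: they have to be found in the camera images.
- carousel (a joint): Turn of the carousel disc (rad, grows anticlockwise from above). Sprung stops (detents) at 0, 0.785, 1.571, 2.356 (45 degrees apart); at 1.571 the empty bay is at the pointer; at 0 the bay is a quarter turn clockwise of it. Range -0.12 to 2.5. Moving on to the next stop takes 2 to 3 N at a handle post; let go near a stop, the disc snaps into it.
- carousel_base: Fixed dark steel base of the carousel, 220 mm across, bolted to the bench; origin under its centre at bench level, on the turning axis (z up). Its -x axis points out to the pointer.
- pointer (a point): Top of the pointer: an upright steel stub 20 (along the radius) x 22 x 65 mm high, fixed to the base and standing out just beyond the disc's rim on its -x side (163 to 183 mm from the axis); this point is 173 mm from the axis, 65 mm above the bench.
- hub (a point): Point on the turning axis at the top of the plywood disc (280 mm across, 12 mm thick, upper face 42 mm above the bench); a steel cap 36 mm across and 14 mm high stands there. Axes turn with the disc: bay on the -x side; fixed on the disc are a grey screw bin 75 x 50 x 48 mm high at y = +102 mm, a round steel tin 54 mm across, 58 mm high at y = -102 mm, a grey bin at x = +98 mm.
- bay (a point): Centre of the upper face of the black rubber pad (80 mm along the radius x 116 mm across, 3 mm thick; face 45 mm above the bench) that marks the empty bay, 85 mm from the axis. Axes turn with the disc: -x points outward along the radius, y across the bay (the pad's long way).
- handle0 (a point): Top centre of aluminium handle post 0, an upright rod of 18 mm diameter fixed on the disc, 58 mm high (top 100 mm above the bench), 122 mm from the axis; four posts 90 degrees apart, numbered anticlockwise from above; the bay lies midway between posts 3 and 0.
- handle1 (a point): Top centre of aluminium handle post 1, an upright rod of 18 mm diameter fixed on the disc, 58 mm high (top 100 mm above the bench), 122 mm from the axis; four posts 90 degrees apart, numbered anticlockwise from above; the bay lies midway between posts 3 and 0.
- handle2 (a point): Top centre of aluminium handle post 2, an upright rod of 18 mm diameter fixed on the disc, 58 mm high (top 100 mm above the bench), 122 mm from the axis; four posts 90 degrees apart, numbered anticlockwise from above; the bay lies midway between posts 3 and 0.
- handle3 (a point): Top centre of aluminium handle post 3, an upright rod of 18 mm diameter fixed on the disc, 58 mm high (top 100 mm above the bench), 122 mm from the axis; four posts 90 degrees apart, numbered anticlockwise from above; the bay lies midway between posts 3 and 0.
- washer_box: Clip-lidded washer box, closed, grey with a black clip at each end: 58 mm (x) x 96 mm (y, over the two end clips) x 42 mm high, about 0.22 kg. Origin at the centre of its underside, z up through the lid.
- jar: Bystander: round jar with steel lid, 68 mm across, 85 mm high; origin under its centre.
- speed_square: Bystander: yellow plastic speed square, triangle with 150 mm legs, 6 mm thick with a 20 mm high fence; lies flat; origin at mid-legs, underside.
- scribe: Bystander: stainless scribe 160 mm long, 10 mm thick, lying along its x.
- crank_drill: Bystander: red hand drill with crank, 270 mm long along x, lying on its side, about 71 mm high at the crank knob.
- mug: Bystander: white mug, 80 mm across, 90 mm high; origin under its centre.
- tape_measure: Bystander: black tape measure, 70 x 36 x 62 mm; origin under its centre.
Things that resemble listed ones, but are neither listed nor needed, are in the scene too. Several things have the shape of the washer_box; the one meant has the colours described above.

How it is judged:
By the outcome, as a careful person would: the job done as asked, in the order asked, and still so for the second after the job is handed in, with the robot touching nothing.
It also fails if it takes over 58 s, if anything falls off the work surface, if the arm or the gripper's body presses on something with over 40 N, if the wrist force passes 120 N, or if a joint passes its speed limit or range.

## Robot

A 6-joint arm with a two-finger parallel gripper is mounted at the origin on the work surface. World frame = base frame: x ahead of the robot, y to its left, z up, the work surface at z = 0. Lengths are in mm, angles in degrees, forces in N, time in s.
With the tool pointing down it reaches from about 275 to 850 mm from the base axis. Payload 5.2 kg.
Tool frame: the origin (TCP) lies on the centre line of the jaws, within the pads' length; the fingertips stand 11 mm ahead of it and the grasp point (between the pads) lies 8 mm behind it; z points along the fingers, y is the line along which they close (so a half turn about z gives the same grasp; the last joint's range is limited). The gripper opens to 85 mm and grips with 20 to 120 N. Pads are 22 mm wide; open, the fingers measure 114 mm over their backs; the gripper's body (76 mm by 85 mm) begins 54 mm behind the grasp point. The pads swing forward as they close: fully open they stand 13 mm farther back than shut.
Start: joints at [-79.057, 14.817, 87.949, -0, 77.235, -11.62], TCP at [211.056, -507.898, 242.31] pointing down, gripper open.
Joint ranges: [-179.93, 179.93], [-52.35, 119.4], [10.71, 147.94], [-69.91, 249.91], [12.55, 155.21], [-178.61, 178.61]. Speed limits (degrees/s): [147.25, 147.25, 180, 180, 180, 180].

## Interface

Orientations are given as a 3x3 rotation matrix whose columns are the frame's x, y, z axes.
In Python, from plant import state, capture, close_job gives the robot as it stands.
- The arm moves only by the tool jog_arm, never from a script. Its argument "rows" is a list of rows, each an object of numbers: "x", "y", "z": the shift along the world's x, y, z in mm; "rx", "ry", "rz": the turn, a rotation vector about the world's x, y, z in degrees; "grip": the finger opening in mm, from 0 to 85.4. In form: [{"x": .., "y": .., "z": .., "rx": .., "ry": .., "rz": .., "grip": ..}, ...]. A call has 1 to 5 rows; each row is the pose to reach, as a shift and turn from the pose commanded when the call began; what a row does not reach only later rows make up. A row lasts 1/12 s, in which the tool goes at most 41.7 mm and 7.16 degrees, less where a joint would pass 70% of its speed; a pose out of reach is approached as far as the arm can. A call with a gripper value outside its range is refused whole. The fingers move at their own pace and stop on an object; "grip_force" is the grip in N (left out, the last holds). Time passes only in rows, so rows that repeat a pose let the fingers close. It gives the time, the measured TCP pose, the force, the opening and the grip force at its end, in the units of the state.
- state(): the state, without advancing time (a new reading comes with each control period).
- capture(name): name is "scene" or "top" or "wrist"; returns a dict with "frame" (384x512x3 uint8, red, green, blue), "depth" (384x512 float32, mm along the optical axis (not along the pixel's ray), 0 where there is no reading), "fx", "fy", "cx", "cy" (pixels), "origin" and "attitude" of the camera in the world. Camera axes: x right, y down, z forward; pixel columns grow to the right and rows downward; lengths in mm; the calibration is good to about 2 mm. A picture is of the moment at which its call begins.
- close_job(): hands the job in; it is judged then, once.
The state is a dict: "time": time; "joints": joint angles; "joint_vel": joint speeds; "joint_torque": joint torques, N m; "position": TCP position; "eef_rot": TCP orientation; "wrist_force": force on the tool from outside, world axes, zero at the start; "torque": the same for the moment, N m; "opening": opening from 0.0 (shut) to 1.0 (fully open); "grasp_force": force on a finger pad.
Only numpy, scipy, OpenCV 4.12 (cv2) and the standard library are available. Lean on these libraries where they do the work, as an engineer would, in place of code of your own. Each camera call takes 0.05 s, during which the arm holds its last target. There are 200 camera calls.

## Working session

There is one attempt and no reset: what is moved stays moved. The work goes in short steps, Python scripts to look and compute and a tool call to move; the robot and the scene stay as the last step left them, time stands still between calls to the robot, and variables do not carry over. Pictures are saved under pics/ and viewed, at most 10 in all, crops included, and the job is handed in when it is done.

Besides the shell and the picture viewer there is one more tool, called after "Emit:" by a JSON object that holds its "api" and its "payload". jog_arm: Moves the arm, as the interface text tells. Its arguments: {"type":"object","properties":{"rows":{"type":"array"},"grip_force":{"type":"number"}},"required":["rows"]}

```bash
mkdir -p pics; cat > h.py <<'E'
import numpy as np,cv2,pickle
from plant import state,capture
def snap(n,f):
    c=capture(n); pickle.dump(c,open(f'pics/{f}.pkl','wb')); cv2.imwrite(f'pics/{f}.png',c['frame'][:,:,::-1]); return c
def load(f): return pickle.load(open(f'pics/{f}.pkl','rb'))
def ray(c,u,v): return np.array(c['attitude'])@np.array([(u-c['cx'])/c['fx'],(v-c['cy'])/c['fy'],1.])
def plane(c,u,v,z):
    o=np.array(c['origin']);d=ray(c,u,v);return o+d*(z-o[2])/d[2]
def cloud(c):
    v,u=np.mgrid[:384,:512];D=c['depth'];P=np.stack([(u-c['cx'])/c['fx']*D,(v-c['cy'])/c['fy']*D,D],-1)
    return P@np.array(c['attitude']).T+np.array(c['origin'])
def dep(c,u,v): return np.array(c['origin'])+ray(c,u,v)*c['depth'][int(v),int(u)]
E
python3 - <<'E'
from h import *
a=snap('top','top0');b=snap('scene','scene0')
for c in(a,b):print(c['origin'],np.round(c['attitude'],3),c['fx'],(c['depth']>0).mean())
s=state();print(s['time'],s['position'],np.round(s['eef_rot'],3))
E
```

```text
[ 325.64072269  -72.54263348 1736.137593  ] [[ 0.015 -0.996  0.092]
 [-1.    -0.014  0.013]
 [-0.012 -0.092 -0.996]] 429.4881358819044 0.9961039225260416
[1323.03679381  517.62812124 1094.86751163] [[-0.559  0.58  -0.593]
 [ 0.829  0.385 -0.405]
 [-0.006 -0.718 -0.696]] 431.63884097666414 0.9959869384765625
0.1 [ 210.9734654  -507.4274849   241.54508797] [[ 0.923  0.384 -0.   ]
 [ 0.384 -0.923  0.002]
 [ 0.    -0.002 -1.   ]]
```

View pics/top0.png

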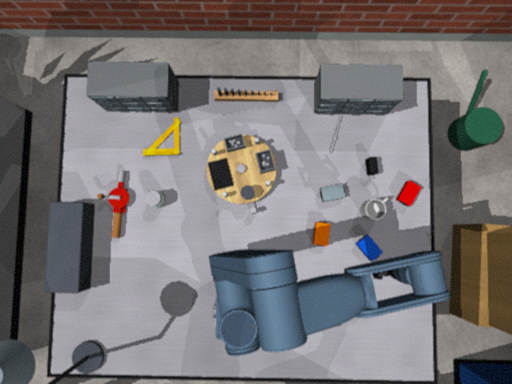

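View pics/scene0.png

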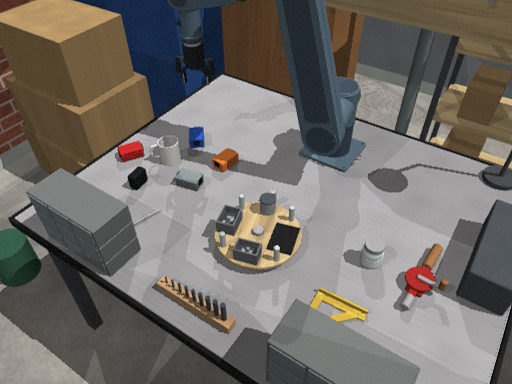

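The top view shows the disc at about (241,169), its pad at (220,175) and the pointer at about (254,208), so the disc has to turn 90° anticlockwise. These could be taken for the washer box in the top view: grey (334,192), orange (322,234), blue (369,247) and red (410,193). Grey fits the description, and I'll check it in a crop.

```bash
python3 - <<'E'
from h import *
a=load('top0');b=load('scene0')
A=cv2.resize(a['frame'][125:225,195:355],None,fx=5,fy=5,interpolation=cv2.INTER_CUBIC)[:,:,::-1]
B=cv2.resize(b['frame'][160:200,165:215],None,fx=5,fy=5,interpolation=cv2.INTER_CUBIC)[:,:,::-1]
A=A[:,:800]
A[300:500,0:0]=0
A=np.vstack([A,np.zeros((0,800,3),np.uint8)])
A[0:200,550:800]=B
cv2.imwrite('pics/c1.png',A)
P=cloud(a);hsv=cv2.cvtColor(a['frame'],cv2.COLOR_RGB2HSV)
Q=cloud(b)
# local height maps
for n,P in(('top',cloud(a)),('scene',cloud(b))):
    f=(a if n=='top' else b)['frame']; h=cv2.cvtColor(f,cv2.COLOR_RGB2HSV)
    wood=(h[...,0]>10)&(h[...,0]<28)&(h[...,1]>70)&(P[...,2]>30)&(P[...,2]<55)
    k,l,st,_=cv2.connectedComponentsWithStats(wood.astype(np.uint8)); 
    for i in range(1,k):
        if st[i,4]>300:
            p=P[l==i]; (cx,cy),r=cv2.minEnclosingCircle(p[:,:2].astype(np.float32)); print(n,'wood',st[i],cx,cy,r,np.median(p[:,2]))
    m=(P[...,2]>38)&(P[...,2]<50)&(P[...,0]>250)&(P[...,0]<900)&(P[...,1]>-480)&(P[...,1]<-100)
    k,l,st,_=cv2.connectedComponentsWithStats(m.astype(np.uint8))
    for i in range(1,k):
        if st[i,4]>100:
            p=P[l==i]; print(n,'box',st[i],cv2.minAreaRect(p[:,:2].astype(np.float32)),p.mean(0).round(1))
E
```

```text
top wood [214  91  64  10 401] 864.935302734375 -0.1910858154296875 128.9693603515625 35.36506492058015
top wood [ 207  135   69   69 2293] 562.8599853515625 10.987710952758789 139.05059814453125 42.05839917173853
top wood [313 222  18  24 318] 310.7313232421875 -310.8282165527344 49.30479049682617 42.02752582979076
top box [321 184  25  18 281] ((473.3098449707031, -351.91375732421875), (57.67208480834961, 96.29371643066406), 12.052197456359863) [ 472.8 -350.5   42.9]
top box [314 222  17  25 283] ((308.90887451171875, -309.18585205078125), (57.90567398071289, 95.15789031982422), 82.34645080566406) [ 308.6 -308.9   42.8]
scene wood [  5  53 125  35 568] 111.4498519897461 -1490.2628173828125 322.32952880859375 41.87250223161084
scene wood [ 215  202   87   68 2332] 568.3679809570312 12.500795364379883 142.07290649414062 42.324374176646415
scene wood [157 276  78  54 812] 871.3200073242188 2.3690223693847656 131.07388305664062 35.21868286492656
scene box [212 148  27  18 223] ((316.1954345703125, -305.5185852050781), (59.9913330078125, 98.10726928710938), 84.218017578125) [ 317.3 -305.    42.1]
scene box [175 169  28  16 256] ((480.0843200683594, -348.4345397949219), (60.61341094970703, 96.3553466796875), 13.0841703414917) [ 480.9 -346.8   42.4]
```

View pics/c1.png

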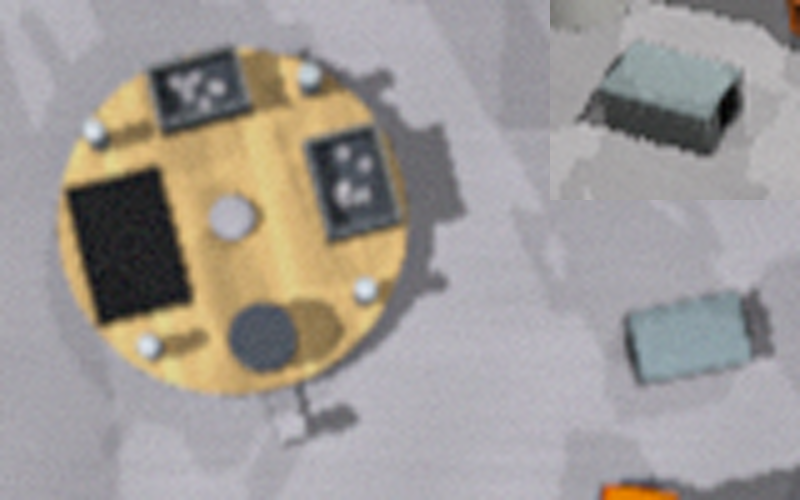

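The crop shows a grey box with black end clips lying flat, lid up as far as I can tell, at top pixel (334,192). Next I'll measure the post tops, pointer and pad.

```bash
python3 - <<'E'
from h import *
for n in('top0','scene0'):
    c=load(n);P=cloud(c)
    near=np.hypot(P[...,0]-565,P[...,1]-12)<200
    def comps(m,mn,tag):
        k,l,st,_=cv2.connectedComponentsWithStats((m&near).astype(np.uint8),connectivity=8)
        for i in range(1,k):
            if st[i,4]>=mn:
                p=P[l==i];print(n,tag,st[i,4],p.mean(0).round(1),np.ptp(p,0).round(0))
    comps((P[...,2]>94)&(P[...,2]<110),2,'high')
    r=np.hypot(P[...,0]-565,P[...,1]-12)
    comps((P[...,2]>58)&(P[...,2]<72)&(r>155),2,'pointer')
    comps((P[...,2]>51)&(P[...,2]<60)&(r<35),2,'hubcap')
    dark=(c['frame'].max(2)<45)&(P[...,2]>38)&(P[...,2]<52)
    m=(dark&near).astype(np.uint8);k,l,st,_=cv2.connectedComponentsWithStats(m);i=1+st[1:,4].argmax();p=P[l==i]
    print(n,'pad',cv2.minAreaRect(p[:,:2].astype(np.float32)),p.mean(0))
E
```

```text
top0 high 14 [668.  -48.5  99.6] [13. 12. 11.]
top0 high 2 [ 6.496e+02 -5.000e-01  9.450e+01] [4. 0. 0.]
top0 high 16 [621.7 116.7  99.5] [16. 12. 10.]
top0 high 15 [501.9 -95.4  99.4] [12. 15. 13.]
top0 high 137 [464.  -16.1 100.6] [50. 47. 13.]
top0 high 15 [455.2  71.2 101.3] [15. 16. 10.]
top0 pointer 29 [396.  -38.7  64.7] [20. 23. 10.]
top0 hubcap 39 [561.3  12.6  55.8] [32. 32.  9.]
top0 pad ((540.789306640625, 93.55143737792969), (104.6952896118164, 70.7508544921875), 15.557198524475098) [540.35610232  94.17144045  45.09505375]
scene0 high 158 [471.3 -11.4 100.2] [53. 51. 12.]
scene0 high 19 [509.5 -90.6  98.8] [17. 13. 10.]
scene0 high 20 [462.7  76.   99.5] [15. 14.  9.]
scene0 high 25 [675.4 -44.  100.1] [17. 17.  8.]
scene0 high 30 [629.  121.4  99.3] [17. 17. 10.]
scene0 pointer 30 [402.  -34.3  64.6] [24. 22.  9.]
scene0 hubcap 78 [568.7  14.9  55.6] [37. 36.  9.]
scene0 pad ((544.9302978515625, 94.42214965820312), (115.57921600341797, 76.57673645019531), 14.734894752502441) [542.97442808  94.65303027  45.28844776]
```

Emit:
{"api": "jog_arm", "payload": {"rows": [{"x": 20,"y": 30,"z": 0,"rz": -6,"grip": 50},{"x": 40,"y": 60,"z": 0,"rz": -12,"grip": 50},{"x": 60,"y": 90,"z": 0,"rz": -18,"grip": 50},{"x": 80,"y": 120,"z": 0,"rz": -24,"grip": 50},{"x": 100,"y": 150,"z": 0,"rz": -26,"grip": 50}], "grip_force": 40}}

```text
schema error: expected keys x, y, z, rx, ry, rz, grip
```

Emit:
{"api": "jog_arm", "payload": {"rows": [{"x": 20,"y": 30,"z": 0,"rz": -6},{"x": 40,"y": 60,"z": 0,"rz": -12},{"x": 60,"y": 90,"z": 0,"rz": -18},{"x": 80,"y": 120,"z": 0,"rz": -24},{"x": 100,"y": 150,"z": 0,"rz": -26}]}}

```text
schema error: expected keys x, y, z, rx, ry, rz, grip
```

Emit:
{"api": "jog_arm", "payload": {"rows": [{"x": 20,"y": 30,"z": 0},{"x": 40,"y": 60,"z": 0},{"x": 60,"y": 90,"z": 0},{"x": 80,"y": 120,"z": 0},{"x": 100,"y": 150,"z": 0}]}}

```text
schema error: expected keys x, y, z, rx, ry, rz, grip
```

Emit:
{"api": "jog_arm", "payload": {"rows": [{"x": 22,"y": 34,"z": 0},{"x": 44,"y": 68,"z": 0},{"x": 66,"y": 102,"z": 0},{"x": 90,"y": 136,"z": 0},{"x": 114,"y": 176,"z": 0}]}}

```text
schema error: expected keys x, y, z, rx, ry, rz, grip
```

```bash
python3 - <<'E'
from h import *
c=snap('wrist','w1');s=state();print(s['time'],s['position'],np.round(s['eef_rot'],3),s['opening'],s['joints'],c['origin'],np.round(c['attitude'],3),c['fx'])
E
```

```text
0.15 [ 210.96550827 -507.50803706  241.65236985] [[ 0.923  0.384 -0.   ]
 [ 0.384 -0.923  0.001]
 [ 0.    -0.001 -1.   ]] 0.9998488762326289 [-7.90575039e+01  1.48508146e+01  8.79970325e+01 -1.24673930e-03
  7.72343633e+01 -1.16186440e+01] [ 277.84129785 -479.21130601  372.12236933] [[ 0.383 -0.886 -0.262]
 [-0.924 -0.368 -0.106]
 [-0.002  0.283 -0.959]] 343.6365928139085
```

View pics/w1.png

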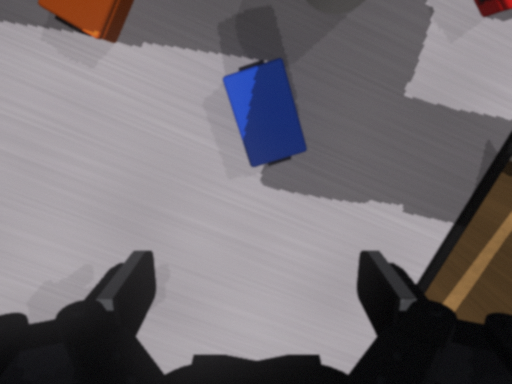

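All seven keys are needed, so the arm hasn't moved. The wrist view still shows the start area: the blue box at (265,112) and the fingers at the bottom.

Emit:
{"api": "jog_arm", "payload": {"rows": [{"x": 20,"y": 30,"z": 0,"rx": 0,"ry": 0,"rz": -6,"grip": 50},{"x": 40,"y": 60,"z": 0,"rx": 0,"ry": 0,"rz": -12,"grip": 50},{"x": 60,"y": 90,"z": 0,"rx": 0,"ry": 0,"rz": -18,"grip": 50},{"x": 80,"y": 120,"z": 0,"rx": 0,"ry": 0,"rz": -24,"grip": 50},{"x": 100,"y": 150,"z": 0,"rx": 0,"ry": 0,"rz": -26,"grip": 50}], "grip_force": 40}}

```text
time: 0.57
position: [311.5, -356.3, 242.0]
eef_rot: [[0.998, -0.066, -0.0], [-0.066, -0.998, 0.001], [-0.0, -0.001, -1.0]]
wrist_force: [0.2, -0.2, -0.8]
opening: 0.586
grasp_force: 0.0
```

Emit:
{"api": "jog_arm", "payload": {"rows": [{"x": 20,"y": 30,"z": 0,"rx": 0,"ry": 0,"rz": -6,"grip": 50},{"x": 40,"y": 60,"z": 0,"rx": 0,"ry": 0,"rz": -12,"grip": 50},{"x": 60,"y": 90,"z": 0,"rx": 0,"ry": 0,"rz": -18,"grip": 50},{"x": 80,"y": 120,"z": 0,"rx": 0,"ry": 0,"rz": -24,"grip": 50},{"x": 100,"y": 150,"z": 0,"rx": 0,"ry": 0,"rz": -26,"grip": 50}]}}

```text
time: 0.98
position: [411.6, -206.2, 242.3]
eef_rot: [[0.868, -0.496, -0.0], [-0.496, -0.868, 0.0], [-0.0, -0.0, -1.0]]
wrist_force: [0.2, 0.1, -0.0]
opening: 0.59
grasp_force: 0.0
```

Emit:
{"api": "jog_arm", "payload": {"rows": [{"x": 20,"y": 30,"z": 0,"rx": 0,"ry": 0,"rz": 0,"grip": 50},{"x": 40,"y": 60,"z": 0,"rx": 0,"ry": 0,"rz": 0,"grip": 50},{"x": 60,"y": 90,"z": 0,"rx": 0,"ry": 0,"rz": 0,"grip": 50},{"x": 80,"y": 120,"z": 0,"rx": 0,"ry": 0,"rz": 0,"grip": 50},{"x": 100,"y": 150,"z": 0,"rx": 0,"ry": 0,"rz": 0,"grip": 50}]}}

```text
time: 1.4
position: [511.6, -56.1, 242.2]
eef_rot: [[0.871, -0.491, -0.0], [-0.491, -0.871, -0.0], [-0.0, 0.0, -1.0]]
wrist_force: [-0.2, -1.1, -0.2]
opening: 0.585
grasp_force: 0.0
```

```bash
python3 - <<'E'
from h import *
c=snap('wrist','w2');s=state();print(s['time'],s['position'],np.round(s['eef_rot'],3),s['opening'],s['joints'],(c['depth']>0).mean())
P=cloud(c)
for lo,hi,t in((94,108,'post'),(50,60,'hub'),(60,70,'ptr')):
    m=(P[...,2]>lo)&(P[...,2]<hi)&(np.hypot(P[...,0]-565,P[...,1]-13)<200)
    k,l,st,_=cv2.connectedComponentsWithStats(m.astype(np.uint8))
    for i in range(1,k):
        if st[i,4]>40:p=P[l==i];print(t,st[i],p.mean(0).round(1),np.ptp(p,0).round())
E
```

```text
1.45 [514.45244375 -50.99304597 242.19557653] [[ 0.872 -0.489  0.003]
 [-0.489 -0.872  0.004]
 [ 0.    -0.005 -1.   ]] 0.5838037647356362 [-18.2232072   11.33283456  92.50094117   0.28272668  76.09443598
 100.98437139] 0.9960835774739584
post [123   0  25  13 256] [668.8 -44.2  98. ] [12. 16.  6.]
post [289 153  21  22 365] [508.5 -93.3  98.3] [17. 17.  6.]
post [  0 156  16  21 262] [623.5 116.   97.8] [16. 14.  6.]
post [ 210  216   61   57 2728] [470.1 -15.6  98.8] [53. 54.  7.]
hub [148   4  16  21  81] [667.1 -48.8  54.8] [11. 15.  9.]
hub [ 71  19  55 108 454] [652.6  24.6  55.1] [69. 72. 10.]
hub [185  22  68 107 253] [608.9 -69.1  55.3] [83. 58. 10.]
hub [ 146  137   38   37 1108] [567.   12.3  54.6] [35. 34.  7.]
hub [ 29 148  18  19 127] [624.  113.4  55.1] [17. 11. 10.]
hub [219 201  48  19 149] [486.8 -27.   55.1] [30. 40. 10.]
hub [279 256  29  17 133] [408.3 -38.5  54.9] [19. 26. 10.]
ptr [144   0  16  22  88] [667.1 -48.7  64.9] [11. 15. 10.]
ptr [ 63  17  58 112 493] [652.5  24.8  65.1] [68. 73. 10.]
ptr [182  19  87 111 307] [613.4 -72.3  65. ] [83. 64. 10.]
ptr [ 188   25   95  101 4646] [594.5 -80.9  62.5] [78. 64.  8.]
ptr [  21   29   79   87 3273] [669.7  46.9  63.5] [50. 67. 10.]
ptr [285 147  18  12  41] [514.8 -93.2  65.3] [ 6. 17. 10.]
ptr [ 21 149  19  21 146] [624.1 113.7  65.1] [17. 12. 10.]
ptr [219 204  49  22 150] [486.2 -27.7  65. ] [32. 38. 10.]
ptr [280 261  28  27 418] [402.4 -36.8  63.7] [25. 26.  6.]
```

View pics/w2.png

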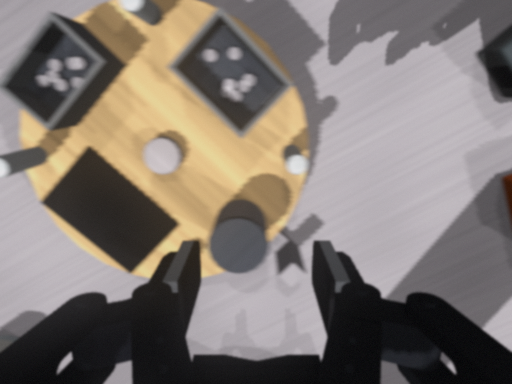

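The wrist view shows the hub at (162,155), post 3 at (3,168), the pad at (110,210), the tin at (238,245) and the pointer at (290,250). In world coordinates post 3 is at about (625,118), the hub at (567,12.5) and the pointer direction is 196.6°. I'll go to post 3 with the fingers closing along the radius.

Emit:
{"api": "jog_arm", "payload": {"rows": [{"x": 20,"y": 31,"z": 0,"rx": 0,"ry": 0,"rz": 0,"grip": 50},{"x": 42,"y": 65,"z": 0,"rx": 0,"ry": 0,"rz": 0,"grip": 50},{"x": 64,"y": 99,"z": 0,"rx": 0,"ry": 0,"rz": 0,"grip": 50},{"x": 86,"y": 133,"z": 0,"rx": 0,"ry": 0,"rz": 0,"grip": 50},{"x": 104,"y": 160,"z": 0,"rx": 0,"ry": 0,"rz": 0,"grip": 50}]}}

```text
time: 1.87
position: [615.9, 104.6, 241.9]
eef_rot: [[0.871, -0.491, -0.0], [-0.491, -0.871, 0.001], [-0.001, -0.0, -1.0]]
wrist_force: [0.1, -0.8, 0.3]
opening: 0.584
grasp_force: 0.0
```

Emit:
{"api": "jog_arm", "payload": {"rows": [{"x": 10,"y": 16,"z": 0,"rx": 0,"ry": 0,"rz": 0,"grip": 50},{"x": 10,"y": 16,"z": -20,"rx": 0,"ry": 0,"rz": 0,"grip": 50},{"x": 10,"y": 16,"z": -50,"rx": 0,"ry": 0,"rz": 0,"grip": 50},{"x": 10,"y": 16,"z": -80,"rx": 0,"ry": 0,"rz": 0,"grip": 50},{"x": 10,"y": 16,"z": -110,"rx": 0,"ry": 0,"rz": 0,"grip": 50}]}}

```text
time: 2.28
position: [624.9, 118.2, 131.0]
eef_rot: [[0.871, -0.491, 0.0], [-0.491, -0.871, -0.0], [0.0, -0.0, -1.0]]
wrist_force: [0.6, 0.1, -0.3]
opening: 0.586
grasp_force: 0.0
```

```bash
python3 - <<'E'
from h import *
c=snap('wrist','w3');s=state();print(s['time'],s['position'],s['wrist_force'])
P=cloud(c)
m=(P[...,2]>94)&(P[...,2]<106)&(np.hypot(P[...,0]-625,P[...,1]-118)<30)
k,l,st,_=cv2.connectedComponentsWithStats(m.astype(np.uint8))
for i in range(1,k):
    if st[i,4]>40:p=P[l==i];print(st[i],p.mean(0).round(1),np.ptp(p,0).round())
E
```

```text
2.3333 [620.93657672 117.90421576 123.87168255] [-2.57919125 -0.11784808 -5.57605614]
[238 218  33  34 868] [626.6 119.5  98.3] [18. 17.  7.]
```

Emit:
{"api": "jog_arm", "payload": {"rows": [{"x": 1,"y": 1,"z": -20,"rx": 0,"ry": 0,"rz": 0,"grip": 50},{"x": 1,"y": 1,"z": -40,"rx": 0,"ry": 0,"rz": 0,"grip": 50},{"x": 1,"y": 1,"z": -55,"rx": 0,"ry": 0,"rz": 0,"grip": 40},{"x": 1,"y": 1,"z": -55,"rx": 0,"ry": 0,"rz": 0,"grip": 20},{"x": 1,"y": 1,"z": -55,"rx": 0,"ry": 0,"rz": 0,"grip": 14}], "grip_force": 25}}

```text
time: 2.75
position: [625.5, 118.8, 77.1]
eef_rot: [[0.871, -0.492, -0.002], [-0.492, -0.871, -0.0], [-0.002, 0.001, -1.0]]
wrist_force: [-3.3, -4.5, -15.5]
opening: 0.199
grasp_force: 28.1
```

Emit:
{"api": "jog_arm", "payload": {"rows": [{"x": 0,"y": 0,"z": 0,"rx": 0,"ry": 0,"rz": 0,"grip": 10},{"x": 0,"y": 0,"z": 0,"rx": 0,"ry": 0,"rz": 0,"grip": 10},{"x": 0,"y": 0,"z": 0,"rx": 0,"ry": 0,"rz": 0,"grip": 10}]}}

```text
time: 3.0
position: [625.4, 118.9, 77.1]
eef_rot: [[0.871, -0.491, -0.002], [-0.491, -0.871, -0.0], [-0.001, 0.001, -1.0]]
wrist_force: [-0.9, -1.4, -11.4]
opening: 0.201
grasp_force: 26.6
```

```bash
python3 - <<'E'
import numpy as np
h=np.array([567,12.5]);p=np.array([626,119.]);r=p-h;print(np.hypot(*r),np.degrees(np.arctan2(r[1],r[0])))
prev=0
for a in range(0,94,3):
    t=np.radians(a);q=h+np.array([[np.cos(t),-np.sin(t)],[np.sin(t),np.cos(t)]])@r
    b=(a//15)*15 if a%15 else a-15
    tb=np.radians(b);qb=h+np.array([[np.cos(tb),-np.sin(tb)],[np.sin(tb),np.cos(tb)]])@r
    if a:print(a,'from',b,(q-qb).round(1))
E
```

```text
121.75077001809886 61.01395882732633
3 from 0 [-5.7  2.9]
6 from 0 [-11.5   5.6]
9 from 0 [-17.4   7.9]
12 from 0 [-23.4   9.9]
15 from 0 [-29.6  11.6]
18 from 15 [-6.2  1.4]
21 from 15 [-12.5   2.4]
24 from 15 [-18.8   3.1]
27 from 15 [-25.2   3.5]
30 from 15 [-31.6   3.6]
33 from 30 [-6.4 -0.3]
36 from 30 [-12.7  -0.9]
39 from 30 [-19.   -1.8]
42 from 30 [-25.3  -3.1]
45 from 30 [-31.4  -4.7]
48 from 45 [-6.1 -1.9]
51 from 45 [-12.   -4.2]
54 from 45 [-17.9  -6.7]
57 from 45 [-23.6  -9.5]
60 from 45 [-29.1 -12.7]
63 from 60 [-5.4 -3.4]
66 from 60 [-10.6  -7.1]
69 from 60 [-15.6 -11.1]
72 from 60 [-20.3 -15.3]
75 from 60 [-24.9 -19.8]
78 from 75 [-4.3 -4.7]
81 from 75 [-8.4 -9.6]
84 from 75 [-12.1 -14.7]
87 from 75 [-15.7 -20.1]
90 from 75 [-18.9 -25.6]
93 from 90 [-2.9 -5.7]
```

Post 3 is gripped at 17 mm opening. I'll carry it round the arc.

Emit:
{"api": "jog_arm", "payload": {"rows": [{"x": -5.7,"y": 2.9,"z": 0,"rx": 0,"ry": 0,"rz": 3,"grip": 10},{"x": -11.5,"y": 5.6,"z": 0,"rx": 0,"ry": 0,"rz": 6,"grip": 10},{"x": -17.4,"y": 7.9,"z": 0,"rx": 0,"ry": 0,"rz": 9,"grip": 10},{"x": -23.4,"y": 9.9,"z": 0,"rx": 0,"ry": 0,"rz": 12,"grip": 10},{"x": -29.6,"y": 11.6,"z": 0,"rx": 0,"ry": 0,"rz": 15,"grip": 10}]}}

```text
time: 3.42
position: [596.3, 130.5, 77.1]
eef_rot: [[0.969, -0.247, 0.0], [-0.247, -0.969, -0.0], [0.0, 0.0, -1.0]]
wrist_force: [1.4, -2.1, -13.1]
opening: 0.204
grasp_force: 26.3
```

Emit:
{"api": "jog_arm", "payload": {"rows": [{"x": -6.2,"y": 1.4,"z": 0,"rx": 0,"ry": 0,"rz": 3,"grip": 10},{"x": -12.5,"y": 2.4,"z": 0,"rx": 0,"ry": 0,"rz": 6,"grip": 10},{"x": -18.8,"y": 3.1,"z": 0,"rx": 0,"ry": 0,"rz": 9,"grip": 10},{"x": -25.2,"y": 3.5,"z": 0,"rx": 0,"ry": 0,"rz": 12,"grip": 10},{"x": -31.6,"y": 3.6,"z": 0,"rx": 0,"ry": 0,"rz": 15,"grip": 10}]}}

```text
time: 3.83
position: [563.9, 134.3, 77.1]
eef_rot: [[1.0, 0.013, -0.001], [0.013, -1.0, -0.0], [-0.001, 0.0, -1.0]]
wrist_force: [-0.6, -2.0, -11.9]
opening: 0.202
grasp_force: 26.4
```

Emit:
{"api": "jog_arm", "payload": {"rows": [{"x": -6.4,"y": -0.3,"z": 0,"rx": 0,"ry": 0,"rz": 3,"grip": 10},{"x": -12.7,"y": -0.9,"z": 0,"rx": 0,"ry": 0,"rz": 6,"grip": 10},{"x": -19,"y": -1.8,"z": 0,"rx": 0,"ry": 0,"rz": 9,"grip": 10},{"x": -25.3,"y": -3.1,"z": 0,"rx": 0,"ry": 0,"rz": 12,"grip": 10},{"x": -31.4,"y": -4.7,"z": 0,"rx": 0,"ry": 0,"rz": 15,"grip": 10}]}}

```text
time: 4.25
position: [532.5, 129.6, 77.0]
eef_rot: [[0.963, 0.271, -0.001], [0.271, -0.963, 0.0], [-0.001, -0.0, -1.0]]
wrist_force: [0.1, -1.3, -14.5]
opening: 0.2
grasp_force: 26.2
```

Emit:
{"api": "jog_arm", "payload": {"rows": [{"x": -6.1,"y": -1.9,"z": 0,"rx": 0,"ry": 0,"rz": 3,"grip": 10},{"x": -12,"y": -4.2,"z": 0,"rx": 0,"ry": 0,"rz": 6,"grip": 10},{"x": -17.9,"y": -6.7,"z": 0,"rx": 0,"ry": 0,"rz": 9,"grip": 10},{"x": -23.6,"y": -9.5,"z": 0,"rx": 0,"ry": 0,"rz": 12,"grip": 10},{"x": -29.1,"y": -12.7,"z": 0,"rx": 0,"ry": 0,"rz": 15,"grip": 10}]}}

```text
time: 4.67
position: [503.8, 117.3, 77.0]
eef_rot: [[0.86, 0.51, -0.0], [0.51, -0.86, 0.001], [0.0, -0.001, -1.0]]
wrist_force: [0.7, 2.2, -15.4]
opening: 0.198
grasp_force: 26.1
```

Emit:
{"api": "jog_arm", "payload": {"rows": [{"x": -5.4,"y": -3.4,"z": 0,"rx": 0,"ry": 0,"rz": 3,"grip": 10},{"x": -10.6,"y": -7.1,"z": 0,"rx": 0,"ry": 0,"rz": 6,"grip": 10},{"x": -15.6,"y": -11.1,"z": 0,"rx": 0,"ry": 0,"rz": 9,"grip": 10},{"x": -20.3,"y": -15.3,"z": 0,"rx": 0,"ry": 0,"rz": 12,"grip": 10},{"x": -24.9,"y": -19.8,"z": 0,"rx": 0,"ry": 0,"rz": 15,"grip": 10}]}}

```text
time: 5.08
position: [478.3, 97.1, 77.0]
eef_rot: [[0.698, 0.716, -0.002], [0.716, -0.698, 0.0], [-0.001, -0.001, -1.0]]
wrist_force: [-0.3, -0.7, -15.5]
opening: 0.201
grasp_force: 26.2
```

Emit:
{"api": "jog_arm", "payload": {"rows": [{"x": -4.3,"y": -4.7,"z": 0,"rx": 0,"ry": 0,"rz": 3,"grip": 10},{"x": -8.4,"y": -9.6,"z": 0,"rx": 0,"ry": 0,"rz": 6,"grip": 10},{"x": -12.1,"y": -14.7,"z": 0,"rx": 0,"ry": 0,"rz": 9,"grip": 10},{"x": -15.7,"y": -20.1,"z": 0,"rx": 0,"ry": 0,"rz": 12,"grip": 10},{"x": -18.9,"y": -25.6,"z": 0,"rx": 0,"ry": 0,"rz": 15,"grip": 10}]}}

```text
time: 5.5
position: [459.3, 71.5, 77.1]
eef_rot: [[0.489, 0.872, -0.002], [0.872, -0.489, 0.0], [-0.0, -0.002, -1.0]]
wrist_force: [-1.0, 0.0, -16.3]
opening: 0.203
grasp_force: 26.1
```

Emit:
{"api": "jog_arm", "payload": {"rows": [{"x": 0,"y": 0,"z": 0,"rx": 0,"ry": 0,"rz": 0,"grip": 14},{"x": 0,"y": 0,"z": 0,"rx": 0,"ry": 0,"rz": 0,"grip": 30},{"x": 0,"y": 0,"z": 0,"rx": 0,"ry": 0,"rz": 0,"grip": 46},{"x": 0,"y": 0,"z": 0,"rx": 0,"ry": 0,"rz": 0,"grip": 50},{"x": 0,"y": 0,"z": 0,"rx": 0,"ry": 0,"rz": 0,"grip": 50}]}}

```text
time: 5.92
position: [462.2, 71.6, 78.6]
eef_rot: [[0.492, 0.871, 0.004], [0.871, -0.492, -0.0], [0.002, 0.003, -1.0]]
wrist_force: [0.6, 0.7, -0.0]
opening: 0.589
grasp_force: 0.0
```

Emit:
{"api": "jog_arm", "payload": {"rows": [{"x": 0,"y": 0,"z": 30,"rx": 0,"ry": 0,"rz": 0,"grip": 50},{"x": 0,"y": 0,"z": 65,"rx": 0,"ry": 0,"rz": 0,"grip": 50},{"x": 0,"y": 0,"z": 105,"rx": 0,"ry": 0,"rz": 0,"grip": 60},{"x": 0,"y": -35,"z": 125,"rx": 0,"ry": 0,"rz": 7,"grip": 70},{"x": -10,"y": -75,"z": 125,"rx": 0,"ry": 0,"rz": 14,"grip": 80}]}}

```text
time: 6.33
position: [457.4, 5.1, 207.9]
eef_rot: [[0.284, 0.959, 0.013], [0.959, -0.284, -0.002], [0.001, 0.013, -1.0]]
wrist_force: [1.0, -1.0, -0.1]
opening: 0.926
grasp_force: 0.0
```

```bash
python3 - <<'E'
from h import *
snap('top','top1');s=state();print(s['time'],s['position'],np.round(s['eef_rot'],3))
for n in('wrist','scene'):
    c=snap(n,n+'1');P=cloud(c)
    for lo,hi,t in((94,108,'post'),(50,58,'hub'),(60,70,'ptr')):
        m=(P[...,2]>lo)&(P[...,2]<hi)&(np.hypot(P[...,0]-565,P[...,1]-13)<200)
        k,l,st,_=cv2.connectedComponentsWithStats(m.astype(np.uint8))
        for i in range(1,k):
            if st[i,4]>15 and np.ptp(P[l==i],0)[:2].max()<40:p=P[l==i];print(n,t,st[i],p.mean(0).round(1),np.ptp(p,0).round())
    dark=(c['frame'].max(2)<45)&(P[...,2]>38)&(P[...,2]<52)&(np.hypot(P[...,0]-565,P[...,1]-13)<200)
    k,l,st,_=cv2.connectedComponentsWithStats(dark.astype(np.uint8));i=1+st[1:,4].argmax();p=P[l==i]
    print(n,'pad',st[i],cv2.minAreaRect(p[:,:2].astype(np.float32)))
E
```

```text
6.3833 [454.76077039  -0.76016022 205.76705569] [[ 0.276  0.961  0.007]
 [ 0.961 -0.276 -0.006]
 [-0.004  0.009 -1.   ]]
wrist post [218  80  26  28 559] [459.   72.1  98.4] [17. 17.  6.]
wrist post [339 274  11  21 146] [502.6 -90.6  97.7] [ 9. 15.  6.]
wrist hub [259   8  12  20  31] [496.3 117.5  54.2] [ 4. 15.  8.]
wrist hub [270  29  24  40  61] [503.5  93.   54.2] [ 9. 32.  8.]
wrist hub [ 358  105   45   44 1521] [564.7  14.5  54.5] [36. 35.  7.]
wrist hub [505 151   7  18  83] [665.  -43.   53.1] [ 6. 14.  8.]
wrist hub [191 218  32  22 109] [404.5 -30.   54. ] [24. 21.  8.]
wrist hub [328 249  20  15  88] [506.1 -86.7  54. ] [17. 12.  8.]
wrist ptr [507 104   5   7  25] [660.4   3.8  64.6] [8. 2. 9.]
wrist ptr [189 222  33  32 582] [400.7 -35.5  63.6] [24. 25.  6.]
wrist ptr [330 254  20  17 124] [505.7 -86.6  65.2] [17. 12. 10.]
wrist pad [ 247  130   90  105 5961] ((486.61676025390625, -16.456260681152344), (68.5477523803711, 95.74737548828125), 17.481794357299805)
scene post [238 195   6   5  21] [510.7 -91.2  99.2] [14. 17.  9.]
scene post [289 206   6   5  23] [462.4  74.   99.6] [14. 16.  9.]
scene post [220 233   6   5  25] [675.5 -42.9  99. ] [15. 17. 11.]
scene post [275 246   6   6  24] [627.4 122.5 100. ] [18. 15.  8.]
scene hub [224 225  12   5  17] [609.6 -66.   53.7] [32. 24.  7.]
scene hub [253 226  11   9  71] [568.5  14.6  54.8] [36. 35.  8.]
scene ptr [269 190   8   5  31] [403.5 -35.3  65.1] [28. 25.  9.]
scene pad [246 203  38  22 504] ((485.5439147949219, -11.942840576171875), (76.83978271484375, 112.66310119628906), 16.857078552246094)
```

The carousel is back in register: the bay is at about 196.5° and the pointer at 196.6–197°, on its stop. Next is the grey box.

Emit:
{"api": "jog_arm", "payload": {"rows": [{"x": 2,"y": -36,"z": 10,"rx": 0,"ry": 0,"rz": 5,"grip": 85},{"x": 5,"y": -74,"z": 20,"rx": 0,"ry": 0,"rz": 10,"grip": 85},{"x": 8,"y": -112,"z": 30,"rx": 0,"ry": 0,"rz": 15,"grip": 85},{"x": 11,"y": -150,"z": 40,"rx": 0,"ry": 0,"rz": 20,"grip": 85},{"x": 14,"y": -188,"z": 40,"rx": 0,"ry": 0,"rz": 28,"grip": 85}]}}

```text
time: 6.9
position: [468.2, -183.0, 244.0]
eef_rot: [[-0.176, 0.984, 0.003], [0.984, 0.176, -0.001], [-0.002, 0.003, -1.0]]
wrist_force: [1.0, 0.5, 0.1]
opening: 0.998
grasp_force: 0.0
```

Emit:
{"api": "jog_arm", "payload": {"rows": [{"x": 2,"y": -38,"z": 0,"rx": 0,"ry": 0,"rz": 0,"grip": 85},{"x": 5,"y": -76,"z": 0,"rx": 0,"ry": 0,"rz": 0,"grip": 85},{"x": 8,"y": -114,"z": 0,"rx": 0,"ry": 0,"rz": 0,"grip": 85},{"x": 11,"y": -152,"z": 0,"rx": 0,"ry": 0,"rz": 0,"grip": 85},{"x": 13,"y": -190,"z": 0,"rx": 0,"ry": 0,"rz": 0,"grip": 85}]}}

```text
time: 7.32
position: [480.7, -372.5, 241.5]
eef_rot: [[-0.172, 0.985, 0.0], [0.985, 0.172, 0.001], [0.001, 0.0, -1.0]]
wrist_force: [0.3, 0.1, -0.0]
opening: 0.993
grasp_force: 0.0
```

Emit:
{"api": "jog_arm", "payload": {"rows": [{"x": 0,"y": 0,"z": 0,"rx": 0,"ry": 0,"rz": 0,"grip": 85},{"x": 0,"y": 0,"z": 0,"rx": 0,"ry": 0,"rz": 0,"grip": 85},{"x": 0,"y": 0,"z": 0,"rx": 0,"ry": 0,"rz": 0,"grip": 85}]}}

```text
time: 7.57
position: [480.2, -370.6, 241.2]
eef_rot: [[-0.172, 0.985, -0.001], [0.985, 0.172, 0.002], [0.002, -0.0, -1.0]]
wrist_force: [-0.0, 0.5, -0.7]
opening: 0.992
grasp_force: 0.0
```

```bash
cat > box.py <<'E'
from h import *
import sys
c=snap('wrist',sys.argv[1]);s=state();print(s['time'],s['position'],np.round(s['eef_rot'],3))
P=cloud(c);m=(P[...,2]>37)&(P[...,2]<48)&(np.hypot(P[...,0]-478,P[...,1]+350)<90)
k,l,st,_=cv2.connectedComponentsWithStats(m.astype(np.uint8));i=1+st[1:,4].argmax();p=P[l==i];z=np.median(p[:,2])
print(st[i],cv2.minAreaRect(p[:,:2].astype(np.float32)),z)
# ray-based check from image colour edge of the lid
r=cv2.minAreaRect(np.argwhere(l==i)[:,::-1].astype(np.float32));q=np.array([plane(c,*b,z)[:2] for b in cv2.boxPoints(r)]);print(r,q.mean(0),q.round(1).tolist())
E
python3 box.py wb1
```

```text
7.6167 [ 480.27047976 -370.06468567  241.55568378] [[-0.173  0.985 -0.   ]
 [ 0.985  0.173  0.001]
 [ 0.002 -0.    -1.   ]]
[ 224   97   63   99 5583] ((477.0711975097656, -350.65374755859375), (57.8843879699707, 96.08010864257812), 11.96699333190918) 40.71718944120545
((255.19717407226562, 146.1322479248047), (98.08759307861328, 61.09291458129883), 89.02897644042969) [ 476.12540864 -350.17851016] [[439.4, -308.8], [495.1, -298.2], [515.2, -391.1], [454.8, -402.7]]
```

View pics/wb1.png

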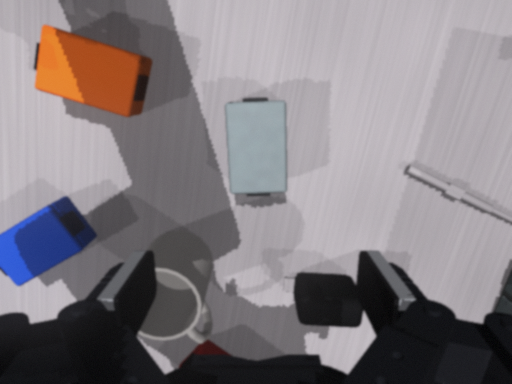

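The wrist view shows the grey box at (255,146) with its clips at (255,99) and (258,193). Orange is at (93,70) and blue at (45,240). The box is at (477,−350.5), its short side at 12.0°, with the lid about 41 mm high. I'll descend onto it.

Emit:
{"api": "jog_arm", "payload": {"rows": [{"x": -1,"y": 10,"z": -20,"rx": 0,"ry": 0,"rz": 2,"grip": 85},{"x": -3,"y": 20,"z": -50,"rx": 0,"ry": 0,"rz": 2,"grip": 85},{"x": -3,"y": 20,"z": -85,"rx": 0,"ry": 0,"rz": 2,"grip": 85},{"x": -3,"y": 20,"z": -115,"rx": 0,"ry": 0,"rz": 2,"grip": 85},{"x": -3,"y": 20,"z": -140,"rx": 0,"ry": 0,"rz": 2,"grip": 85}], "grip_force": 35}}

```text
time: 8.03
position: [476.8, -348.7, 100.5]
eef_rot: [[-0.209, 0.978, -0.001], [0.978, 0.209, 0.001], [0.001, -0.0, -1.0]]
wrist_force: [0.1, 0.2, -0.2]
opening: 0.997
grasp_force: 0.0
```

Emit:
{"api": "jog_arm", "payload": {"rows": [{"x": 0,"y": 0,"z": 0,"rx": 0,"ry": 0,"rz": 0,"grip": 85},{"x": 0,"y": 0,"z": 0,"rx": 0,"ry": 0,"rz": 0,"grip": 85}]}}

```text
time: 8.2
position: [476.7, -349.6, 101.5]
eef_rot: [[-0.209, 0.978, -0.002], [0.978, 0.209, 0.002], [0.003, -0.001, -1.0]]
wrist_force: [0.1, 0.2, 0.7]
opening: 0.997
grasp_force: 0.0
```

```bash
python3 box.py wb2
```

```text
8.25 [ 477.65009597 -350.92680133  103.21413096] [[-0.208  0.978  0.001]
 [ 0.978  0.208 -0.   ]
 [-0.001  0.001 -1.   ]]
[  206   140   102   151 13881] ((477.31243896484375, -350.8518981933594), (58.061119079589844, 96.35255432128906), 11.963821411132812) 40.72709183600608
((256.5, 215.0), (150.0, 101.0), 90.0) [ 477.30195948 -349.61749181] [[440.0, -309.2], [494.9, -297.5], [518.4, -389.2], [455.9, -402.6]]
```

Emit:
{"api": "jog_arm", "payload": {"rows": [{"x": 0,"y": -1,"z": -25,"rx": 0,"ry": 0,"rz": 0,"grip": 85},{"x": 0,"y": -1,"z": -50,"rx": 0,"ry": 0,"rz": 0,"grip": 85},{"x": 0,"y": -1,"z": -70,"rx": 0,"ry": 0,"rz": 0,"grip": 85},{"x": 0,"y": -1,"z": -81,"rx": 0,"ry": 0,"rz": 0,"grip": 85},{"x": 0,"y": -1,"z": -81,"rx": 0,"ry": 0,"rz": 0,"grip": 72}]}}

```text
time: 8.67
position: [476.8, -352.2, 20.6]
eef_rot: [[-0.207, 0.978, -0.001], [0.978, 0.207, 0.001], [0.001, -0.001, -1.0]]
wrist_force: [0.9, -0.4, -0.3]
opening: 0.88
grasp_force: 0.0
```

Emit:
{"api": "jog_arm", "payload": {"rows": [{"x": 0,"y": 0,"z": 0,"rx": 0,"ry": 0,"rz": 0,"grip": 64},{"x": 0,"y": 0,"z": 0,"rx": 0,"ry": 0,"rz": 0,"grip": 58},{"x": 0,"y": 0,"z": 0,"rx": 0,"ry": 0,"rz": 0,"grip": 52},{"x": 0,"y": 0,"z": 0,"rx": 0,"ry": 0,"rz": 0,"grip": 52},{"x": 0,"y": 0,"z": 0,"rx": 0,"ry": 0,"rz": 0,"grip": 52}]}}

```text
time: 9.08
position: [478.0, -353.9, 23.3]
eef_rot: [[-0.207, 0.978, 0.003], [0.978, 0.207, -0.003], [-0.003, 0.002, -1.0]]
wrist_force: [-1.4, 0.1, 7.0]
opening: 0.675
grasp_force: 39.8
```

Emit:
{"api": "jog_arm", "payload": {"rows": [{"x": 0,"y": 0,"z": 15,"rx": 0,"ry": 0,"rz": 0,"grip": 52},{"x": 0,"y": 0,"z": 40,"rx": 0,"ry": 0,"rz": 0,"grip": 52},{"x": 0,"y": 0,"z": 75,"rx": 0,"ry": 0,"rz": 0,"grip": 52},{"x": 0,"y": 0,"z": 110,"rx": 0,"ry": 0,"rz": 0,"grip": 52},{"x": 0,"y": 0,"z": 140,"rx": 0,"ry": 0,"rz": 0,"grip": 52}]}}

```text
time: 9.5
position: [477.0, -352.8, 163.7]
eef_rot: [[-0.207, 0.978, 0.001], [0.978, 0.207, -0.001], [-0.001, 0.001, -1.0]]
wrist_force: [0.4, 0.1, -0.9]
opening: 0.674
grasp_force: 38.7
```

The box is gripped at 57.6 mm and lifted. I'll carry it to the bay.

Emit:
{"api": "jog_arm", "payload": {"rows": [{"x": 0,"y": 30,"z": 5,"rx": 0,"ry": 0,"rz": 1,"grip": 52},{"x": 1,"y": 64,"z": 10,"rx": 0,"ry": 0,"rz": 2,"grip": 52},{"x": 2,"y": 100,"z": 10,"rx": 0,"ry": 0,"rz": 3,"grip": 52},{"x": 3,"y": 136,"z": 10,"rx": 0,"ry": 0,"rz": 4,"grip": 52},{"x": 4,"y": 172,"z": 10,"rx": 0,"ry": 0,"rz": 4.5,"grip": 52}]}}

```text
time: 9.92
position: [480.6, -179.3, 171.7]
eef_rot: [[-0.283, 0.959, 0.001], [0.959, 0.283, -0.0], [-0.001, 0.001, -1.0]]
wrist_force: [1.5, -0.4, -1.3]
opening: 0.674
grasp_force: 38.7
```

Emit:
{"api": "jog_arm", "payload": {"rows": [{"x": 1,"y": 36,"z": 0,"rx": 0,"ry": 0,"rz": 0,"grip": 52},{"x": 2,"y": 72,"z": 0,"rx": 0,"ry": 0,"rz": 0,"grip": 52},{"x": 3,"y": 108,"z": 0,"rx": 0,"ry": 0,"rz": 0,"grip": 52},{"x": 4,"y": 130,"z": 0,"rx": 0,"ry": 0,"rz": 0,"grip": 52},{"x": 4,"y": 130,"z": 0,"rx": 0,"ry": 0,"rz": 0,"grip": 52}]}}

```text
time: 10.33
position: [484.1, -46.4, 171.5]
eef_rot: [[-0.287, 0.958, 0.0], [0.958, 0.287, 0.002], [0.002, 0.001, -1.0]]
wrist_force: [0.4, 0.3, -2.1]
opening: 0.67
grasp_force: 38.7
```

Emit:
{"api": "jog_arm", "payload": {"rows": [{"x": 0,"y": 0,"z": 0,"rx": 0,"ry": 0,"rz": 0,"grip": 52},{"x": 0,"y": 0,"z": 0,"rx": 0,"ry": 0,"rz": 0,"grip": 52},{"x": 0,"y": 0,"z": 0,"rx": 0,"ry": 0,"rz": 0,"grip": 52}]}}

```text
time: 10.58
position: [485.1, -51.8, 171.2]
eef_rot: [[-0.282, 0.959, 0.001], [0.959, 0.282, -0.001], [-0.001, 0.0, -1.0]]
wrist_force: [-0.0, -1.1, -2.5]
opening: 0.673
grasp_force: 38.7
```

```bash
python3 - <<'E'
from h import *
c=snap('wrist','wp1');s=state();p0=s['position'];R=np.array(s['eef_rot']);print(s['time'],p0,np.round(R,3),s['wrist_force'],s['opening'])
P=cloud(c)
for lo,hi,t in((94,108,'post'),(50,58,'hub'),(60,70,'ptr')):
    m=(P[...,2]>lo)&(P[...,2]<hi)&(np.hypot(P[...,0]-565,P[...,1]-13)<200)
    k,l,st,_=cv2.connectedComponentsWithStats(m.astype(np.uint8))
    for i in range(1,k):
        if st[i,4]>80 and np.ptp(P[l==i],0)[:2].max()<60:p=P[l==i];print(t,st[i],p.mean(0).round(1),np.ptp(p,0).round())
T=(P-p0)@R
m=(abs(T[...,0])<70)&(abs(T[...,1])<34)&(T[...,2]<0)&(T[...,2]>-35)
k,l,st,_=cv2.connectedComponentsWithStats(m.astype(np.uint8))
for i in range(1,k):
    if st[i,4]>200:p=T[l==i];print('box in tool',st[i],np.percentile(p,[1,50,99],axis=0).round(1).tolist())
E
```

```text
10.6333 [485.00762108 -51.88067953 171.12335085] [[-0.282  0.959  0.   ]
 [ 0.959  0.282 -0.   ]
 [-0.     0.    -1.   ]] [ 0.15184394 -0.50141879 -1.6089871 ] 0.6743255061904896
post [261   0  25   8 119] [460.8  64.5  97. ] [12.  5.  7.]
post [ 369  261   67   44 1867] [593.7 -70.3  98.5] [48. 29.  6.]
hub [ 362  114   51   50 1930] [564.4  13.7  54.5] [35. 35.  7.]
hub [157 125   8  32  89] [409.4 -33.1  54.1] [ 8. 21.  8.]
hub [346 235  58  18 230] [581.4 -65.6  54. ] [40. 21.  8.]
hub [471 237  25  23 176] [666.2 -43.2  54.1] [13. 18.  8.]
ptr [368   0 103   2 200] [546.6  98.7  62.6] [58. 17. 10.]
ptr [257   4  27  16  88] [459.7  64.7  65. ] [16.  7. 10.]
ptr [129 127  33  32 948] [400.7 -36.   63.7] [24. 26.  6.]
ptr [353 240  55  17 294] [582.5 -64.2  64.9] [35. 17. 10.]
ptr [480 242  25  24 245] [666.1 -43.2  65.1] [12. 18. 10.]
box in tool [  148   151   214   214 33315] [[-27.4, -31.4, -30.2], [13.5, 0.2, -17.7], [50.8, 31.5, -4.2]]
```

View pics/wp1.png

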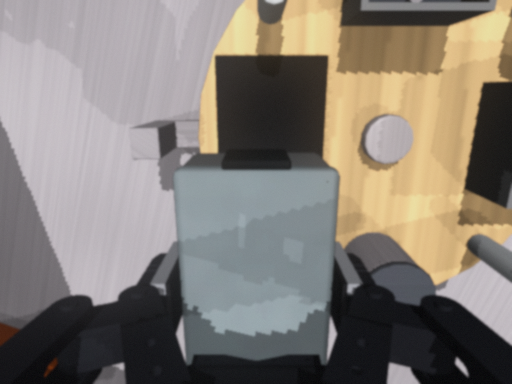

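The wrist view shows the held box at (257,260), its clip at (257,158), the pad from 217 to 327 in x with its far edge at row 56, the hub cap at (388,138) and the pointer at (160,140). I'll measure pad and box in this one view.

```bash
python3 - <<'E'
from h import *
c=load('wp1');P=cloud(c);f=c['frame'];p0=np.array([485.0,-51.9,171.1]);R=np.array([[-.282,.959,0],[.959,.282,0],[0,0,-1.]])
def T(q): return ((np.array(q)-p0)@R).round(1)
dark=((f.max(2)<50)&(P[...,2]>35)&(P[...,2]<55)).astype(np.uint8);dark[:, :200]=0;dark[145:]=0;dark[:,345:]=0
k,l,st,_=cv2.connectedComponentsWithStats(dark);i=1+st[1:,4].argmax();m=l==i;print('pad',st[i])
rows=range(70,140,8)
L=[plane(c,np.flatnonzero(m[v])[0]-.5,v,45) for v in rows];Rr=[plane(c,np.flatnonzero(m[v])[-1]+.5,v,45) for v in rows]
cols=range(225,320,10)
F=[plane(c,u,np.flatnonzero(m[:,u])[0]-.5,45) for u in cols]
L,Rr,F=[np.array([T(q) for q in A]) for A in(L,Rr,F)]
fit=lambda a,b:np.polyfit(a,b,1)
fl,fr,ff=fit(L[:,0],L[:,1]),fit(Rr[:,0],Rr[:,1]),fit(F[:,1],F[:,0])
print('slopes deg',np.degrees(np.arctan([fl[0],fr[0],ff[0]])),'width',fr[1]-fl[1],'midy@x=40',np.mean([np.polyval(fl,40),np.polyval(fr,40)]),'far x',np.polyval(ff,0))
# box lid: highest comp
Z=P[...,2];vals=(P-p0)@R
lid=(vals[...,2]<-10)&(vals[...,2]>-35)&(abs(vals[...,1])<40)&(vals[...,0]>0)&(abs(vals[...,0])<70)
for xx in range(6,58,4):
    s=lid&(abs(vals[...,0]-xx)<2); 
    if s.any():q=vals[s];print(xx,q[:,1].min().round(1),q[:,1].max().round(1),np.median(q[:,2]).round(1),s.sum())
g=lid&(abs(vals[...,1])<12);print('clip far x',np.percentile(vals[g][:,0],[95,99,100]))
for v in range(146,180,3):print(v,vals[v,257].round(1),f[v,257],end=' | ')
E
```

```text
pad [ 220   57   97   88 6739]
slopes deg [ 20.13619782 -15.09308993   0.86150701] width 102.4328622277045 midy@x=40 9.550106654115023 far x 85.72271018546645
6 -40.0 40.0 -17.9 1968
10 -40.0 40.0 -18.0 2580
14 -40.0 39.9 -17.9 2235
18 -28.5 29.4 -17.8 1584
22 -28.5 29.4 -17.7 1628
26 -28.4 29.0 -17.8 1644
30 -28.7 29.3 -17.8 1740
34 -28.9 29.3 -17.8 1760
38 -28.7 29.5 -17.8 1818
42 -28.6 29.5 -17.9 1880
46 -28.5 29.4 -17.1 2305
50 -25.2 25.6 -15.5 827
clip far x [49.61278264 50.88183734 51.1998339 ]
146 [ 33.6   1.3 126.7] [38 37 37] | 149 [51.   0.9  4.7] [30 29 30] | 152 [50.8  0.9 -0.6] [26 27 27] | 155 [50.9  0.9 -8.1] [29 29 28] | 158 [ 51.    0.9 -14.2] [30 30 29] | 161 [ 50.1   0.9 -15.1] [35 35 36] | 164 [ 49.2   0.9 -15.7] [41 41 41] | 167 [ 48.    0.9 -14.9] [36 39 40] | 170 [ 47.1   0.9 -15.8] [104 112 116] | 173 [ 46.4   0.9 -17. ] [141 154 159] | 176 [ 45.5   0.9 -17.7] [143 156 161] | 179 [ 44.4   0.9 -17.5] [145 158 164] |
```

```bash
python3 - <<'E'
from h import *
c=load('wp1');P=cloud(c);f=c['frame'];g=f.max(2).astype(int);p0=np.array([485.0,-51.9,171.1]);R=np.array([[-.282,.959,0],[.959,.282,0],[0,0,-1.]])
T=lambda u,v:((plane(c,u,v,45)-p0)@R)[:2]
LL=[];RR=[]
for v in range(66,146,6):
    d=np.diff(cv2.GaussianBlur(f,(3,3),0)[v].astype(int).sum(1))
    a=200+np.argmin(d[200:250]);b=300+np.argmax(d[300:345]);LL.append([*T(a+.5,v)]);RR.append([*T(b+.5,v)])
    print(v,a,b,np.round(LL[-1],1),np.round(RR[-1],1))
for u in range(230,320,10):
    d=np.diff(f[40:80,u].astype(int).sum(1));v=40+np.argmin(d);print(u,v,T(u,v+.5).round(1))
print(c['origin'],(c['attitude']@np.array([0,0,1.])))
E
```

```text
66 214 327 [ 90.  -28.5] [89.9 50.8]
72 214 326 [ 86.  -28.7] [86.  50.3]
78 215 326 [ 82.  -28.1] [81.9 50.6]
84 215 326 [ 77.9 -28.2] [77.9 50.8]
90 215 325 [ 73.8 -28.4] [73.8 50.3]
96 215 325 [ 69.7 -28.5] [69.7 50.5]
102 215 325 [ 65.5 -28.7] [65.5 50.8]
108 216 324 [ 61.3 -28.1] [61.3 50.3]
114 216 324 [ 57.1 -28.2] [57.  50.5]
120 216 324 [ 52.8 -28.4] [52.7 50.8]
126 216 323 [ 48.4 -28.5] [48.4 50.3]
132 216 323 [ 44.1 -28.7] [44.  50.5]
138 217 323 [ 39.6 -28.1] [39.6 50.8]
144 217 322 [ 35.2 -28.2] [35.1 50.3]
230 55 [ 96.9 -17.5]
240 54 [ 97.5 -10.5]
250 54 [97.5 -3.6]
260 54 [97.5  3.4]
270 54 [97.5 10.3]
280 54 [97.5 17.3]
290 54 [97.5 24.3]
300 54 [97.5 31.2]
310 54 [97.5 38.2]
[464.91420598  18.23890448 301.7302077 ] [ 0.0799902  -0.27188574 -0.95899933]
```

Everything is parallel in this view. The pad centre is 36.5 mm along tool x and 10.6 mm along tool y from the box centre, which is (0,+38) in world. The clip hangs from the top, so the lid is up, and the underside is 24 mm below the TCP.

Emit:
{"api": "jog_arm", "payload": {"rows": [{"x": 0,"y": 15,"z": 0,"rx": 0,"ry": 0,"rz": 0,"grip": 52},{"x": 0,"y": 30,"z": 0,"rx": 0,"ry": 0,"rz": 0,"grip": 52},{"x": 0,"y": 38,"z": -20,"rx": 0,"ry": 0,"rz": 0,"grip": 52},{"x": 0,"y": 38,"z": -50,"rx": 0,"ry": 0,"rz": 0,"grip": 52},{"x": 0,"y": 38,"z": -76,"rx": 0,"ry": 0,"rz": 0,"grip": 52}]}}

```text
time: 11.05
position: [485.5, -13.5, 94.5]
eef_rot: [[-0.282, 0.959, 0.002], [0.959, 0.282, -0.001], [-0.001, 0.002, -1.0]]
wrist_force: [-0.3, -0.3, -1.8]
opening: 0.672
grasp_force: 38.8
```

Emit:
{"api": "jog_arm", "payload": {"rows": [{"x": 0,"y": 0,"z": 0,"rx": 0,"ry": 0,"rz": 0,"grip": 52},{"x": 0,"y": 0,"z": 0,"rx": 0,"ry": 0,"rz": 0,"grip": 52},{"x": 0,"y": 0,"z": 0,"rx": 0,"ry": 0,"rz": 0,"grip": 52}]}}

```text
time: 11.3
position: [485.8, -13.6, 96.1]
eef_rot: [[-0.282, 0.959, 0.001], [0.959, 0.282, -0.0], [-0.001, 0.001, -1.0]]
wrist_force: [0.7, -0.4, -2.4]
opening: 0.669
grasp_force: 39.0
```

```bash
python3 - <<'E'
from h import *
c=snap('wrist','wp2');s=state();p0=np.array(s['position']);R=np.array(s['eef_rot']);print(s['time'],p0,R.round(3),s['wrist_force'])
f=c['frame'];T=lambda u,v:((plane(c,u,v,45)-p0)@R)[:2]
A=f[90:170,180:345];cv2.imwrite('pics/wp2c.png',cv2.resize(f[60:200,150:370],None,fx=3,fy=3)[:,:,::-1])
V=(cloud(c)-p0)@R
P=cloud(c);m=(P[...,2]>50)&(P[...,2]<58)&(np.hypot(P[...,0]-565,P[...,1]-13)<30);print('hub',P[m].mean(0),'tool',V[m].mean(0))
lid=(V[...,2]<-10)&(V[...,2]>-35)&(abs(V[...,1])<34)&(V[...,0]>20)&(V[...,0]<70);print('box',V[lid&(abs(V[...,1])<10)][:,0].max(),V[lid][:,1].min(),V[lid][:,1].max())
for u in range(235,310,10):
    d=np.diff(f[60:150,u].astype(int).sum(1));v=60+np.argmin(d);print(u,v,T(u,v+.5).round(1),end=' ')
E
```

```text
11.35 [486.26136089 -13.62463419  96.53653398] [[-0.282  0.959  0.003]
 [ 0.959  0.282 -0.001]
 [-0.001  0.002 -1.   ]] [-0.32884223  0.12008861 -1.55022104]
hub [564.08963226  14.26273982  54.46756555] tool [ 4.83595367 82.43638751 42.25635012]
box 51.18938290117591 -29.325633506666467 28.91480099614963
235 114 [ 61.6 -10.9] 245 65 [85.3 -5.5] 255 65 [85.3 -0.5] 265 60 [87.6  4.5] 275 114 [61.5  9.8] 285 114 [61.5 15. ] 295 114 [61.5 20.1] 305 114 [61.5 25.3]
```

View pics/wp2c.png

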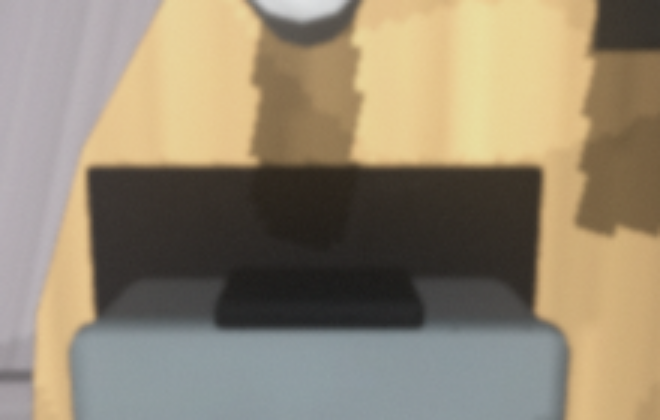

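Box and pad agree within about 0.5 mm: the crop shows the pad edges at 88 and 541 and the box at 72–565, centred on them. I'll lower it now.

Emit:
{"api": "jog_arm", "payload": {"rows": [{"x": 0,"y": 0,"z": -8,"rx": 0,"ry": 0,"rz": 0,"grip": 52},{"x": 0,"y": 0,"z": -16,"rx": 0,"ry": 0,"rz": 0,"grip": 52},{"x": 0,"y": 0,"z": -21,"rx": 0,"ry": 0,"rz": 0,"grip": 52},{"x": 0,"y": 0,"z": -24,"rx": 0,"ry": 0,"rz": 0,"grip": 52},{"x": 0,"y": 0,"z": -24,"rx": 0,"ry": 0,"rz": 0,"grip": 52}]}}

```text
time: 11.77
position: [484.2, -12.5, 70.2]
eef_rot: [[-0.283, 0.959, -0.002], [0.959, 0.283, 0.0], [0.001, -0.001, -1.0]]
wrist_force: [-0.5, 0.6, -2.6]
opening: 0.672
grasp_force: 39.2
```

Emit:
{"api": "jog_arm", "payload": {"rows": [{"x": 0,"y": 0,"z": -1,"rx": 0,"ry": 0,"rz": 0,"grip": 52},{"x": 0,"y": 0,"z": -1,"rx": 0,"ry": 0,"rz": 0,"grip": 52},{"x": 0,"y": 0,"z": -1,"rx": 0,"ry": 0,"rz": 0,"grip": 52}]}}

```text
time: 12.02
position: [485.0, -12.7, 70.1]
eef_rot: [[-0.283, 0.959, 0.0], [0.959, 0.283, -0.0], [-0.0, 0.0, -1.0]]
wrist_force: [-0.1, -0.0, -2.5]
opening: 0.67
grasp_force: 39.2
```

Emit:
{"api": "jog_arm", "payload": {"rows": [{"x": 0,"y": -1,"z": -1,"rx": 0,"ry": 0,"rz": 0,"grip": 52},{"x": 0,"y": -1,"z": -1,"rx": 0,"ry": 0,"rz": 0,"grip": 52},{"x": 0,"y": -1,"z": -1,"rx": 0,"ry": 0,"rz": 0,"grip": 52}]}}

```text
time: 12.27
position: [484.9, -13.7, 69.0]
eef_rot: [[-0.283, 0.959, 0.0], [0.959, 0.283, -0.0], [-0.0, 0.0, -1.0]]
wrist_force: [0.8, -0.5, -1.9]
opening: 0.666
grasp_force: 39.2
```

Emit:
{"api": "jog_arm", "payload": {"rows": [{"x": 0,"y": 0,"z": -0.5,"rx": 0,"ry": 0,"rz": 0,"grip": 52},{"x": 0,"y": 0,"z": -0.5,"rx": 0,"ry": 0,"rz": 0,"grip": 52},{"x": 0,"y": 0,"z": -0.5,"rx": 0,"ry": 0,"rz": 0,"grip": 52}]}}

```text
time: 12.52
position: [484.9, -13.7, 68.5]
eef_rot: [[-0.283, 0.959, 0.0], [0.959, 0.283, 0.0], [-0.0, 0.0, -1.0]]
wrist_force: [0.0, 0.8, -1.7]
opening: 0.673
grasp_force: 39.2
```

Emit:
{"api": "jog_arm", "payload": {"rows": [{"x": 0,"y": 0,"z": -0.5,"rx": 0,"ry": 0,"rz": 0,"grip": 52},{"x": 0,"y": 0,"z": -1,"rx": 0,"ry": 0,"rz": 0,"grip": 52},{"x": 0,"y": 0,"z": -1,"rx": 0,"ry": 0,"rz": 0,"grip": 52}]}}

```text
time: 12.77
position: [485.1, -13.9, 68.2]
eef_rot: [[-0.284, 0.959, 0.001], [0.959, 0.284, -0.001], [-0.001, 0.001, -1.0]]
wrist_force: [-1.8, 0.2, 5.7]
opening: 0.666
grasp_force: 39.9
```

Contact. I'll release slowly and lift.

Emit:
{"api": "jog_arm", "payload": {"rows": [{"x": 0,"y": 0,"z": 0,"rx": 0,"ry": 0,"rz": 0,"grip": 58},{"x": 0,"y": 0,"z": 0,"rx": 0,"ry": 0,"rz": 0,"grip": 61},{"x": 0,"y": 0,"z": 0,"rx": 0,"ry": 0,"rz": 0,"grip": 65},{"x": 0,"y": 0,"z": 0,"rx": 0,"ry": 0,"rz": 0,"grip": 70},{"x": 0,"y": 0,"z": 0,"rx": 0,"ry": 0,"rz": 0,"grip": 74}]}}

```text
time: 13.18
position: [484.9, -13.7, 67.4]
eef_rot: [[-0.283, 0.959, 0.0], [0.959, 0.283, 0.0], [0.0, 0.0, -1.0]]
wrist_force: [0.3, 0.8, 0.8]
opening: 0.866
grasp_force: 0.0
```

Emit:
{"api": "jog_arm", "payload": {"rows": [{"x": 0,"y": 0,"z": 0,"rx": 0,"ry": 0,"rz": 0,"grip": 76},{"x": 0,"y": 0,"z": 15,"rx": 0,"ry": 0,"rz": 0,"grip": 76},{"x": 0,"y": 0,"z": 40,"rx": 0,"ry": 0,"rz": 0,"grip": 76},{"x": 0,"y": 0,"z": 75,"rx": 0,"ry": 0,"rz": 0,"grip": 76},{"x": 0,"y": 0,"z": 110,"rx": 0,"ry": 0,"rz": 0,"grip": 76}]}}

```text
time: 13.6
position: [483.9, -13.5, 178.0]
eef_rot: [[-0.283, 0.959, -0.003], [0.959, 0.283, 0.001], [0.001, -0.002, -1.0]]
wrist_force: [1.5, -0.1, 1.1]
opening: 0.891
grasp_force: 0.0
```

Emit:
{"api": "jog_arm", "payload": {"rows": [{"x": 5,"y": -25,"z": 30,"rx": 0,"ry": 0,"rz": 0,"grip": 76},{"x": 10,"y": -45,"z": 50,"rx": 0,"ry": 0,"rz": 0,"grip": 76},{"x": 10,"y": -50,"z": 60,"rx": 0,"ry": 0,"rz": 0,"grip": 76},{"x": 10,"y": -50,"z": 60,"rx": 0,"ry": 0,"rz": 0,"grip": 76},{"x": 10,"y": -50,"z": 60,"rx": 0,"ry": 0,"rz": 0,"grip": 76}]}}

```text
time: 14.02
position: [494.4, -63.3, 236.8]
eef_rot: [[-0.282, 0.959, -0.001], [0.959, 0.282, 0.001], [0.001, -0.0, -1.0]]
wrist_force: [-0.8, -0.0, -0.6]
opening: 0.897
grasp_force: 0.0
```

```bash
python3 - <<'E'
from h import *
c=snap('wrist','wf');s=state();print(s['time'],s['position'],s['wrist_force']);P=cloud(c);z=P[...,2]
m=(z>80)&(z<92)&(np.hypot(P[...,0]-484,P[...,1]+11)<70);k,l,st,_=cv2.connectedComponentsWithStats(m.astype(np.uint8));i=1+st[1:,4].argmax();p=P[l==i]
print('box',st[i],cv2.minAreaRect(p[:,:2].astype(np.float32)),np.median(p[:,2]))
for lo,hi,t in((94,108,'post'),(50,58,'hub'),(60,70,'ptr')):
    m=(z>lo)&(z<hi)&(np.hypot(P[...,0]-565,P[...,1]-13)<200)
    k,l,st,_=cv2.connectedComponentsWithStats(m.astype(np.uint8))
    for i in range(1,k):
        if st[i,4]>150 and np.ptp(P[l==i],0)[:2].max()<60:p=P[l==i];print(t,st[i],p.mean(0).round(1),np.ptp(p,0).round())
E
```

```text
14.0667 [493.76200449 -62.77328961 235.93927577] [0.39989418 0.10697726 0.12699294]
box [ 225   54   75  121 8338] ((484.2669982910156, -10.860809326171875), (58.128299713134766, 95.17820739746094), 16.416929244995117) 85.7321054772678
post [ 330  210   64   54 2339] [592.5 -79.   98.6] [55. 52.  6.]
post [453 211  24  21 367] [671.  -44.2  97.9] [17. 17.  6.]
post [250 212  22  21 331] [507.2 -92.7  98.1] [17. 16.  6.]
hub [ 336   94   41   41 1281] [564.5  13.5  54.6] [35. 35.  7.]
ptr [334   0  81   4 319] [544.4  98.9  62.5] [60. 19. 10.]
ptr [148 104  26  26 615] [400.5 -36.3  63.7] [24. 26.  6.]
ptr [323 198  46  37 206] [577.6 -71.5  65.1] [32. 41. 10.]
```

View pics/wf.png

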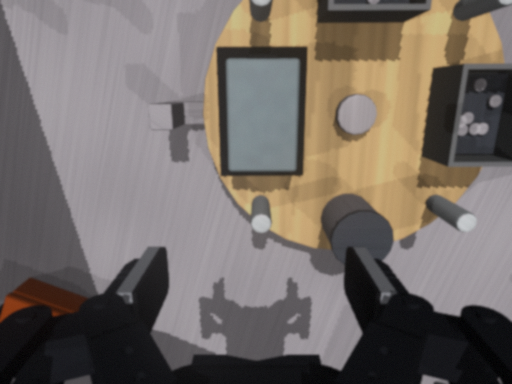

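The final view shows the box at (262,115), centred and square on the pad spanning (217–307, 47–176). The pointer at (170,115) is level with it, and the gripper is clear. I'll hand in.

```bash
python3 -c "
from plant import close_job;print(close_job())"
```

```text
the job is handed in; nothing more can be done
None
```

I turned the carousel a quarter turn to its stop, so the empty bay is at the pointer, then set the grey washer box lid up, centred and square on the pad; the job is handed in, about 14 s on the robot's clock.

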